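Hold the wafer iron level over the uncovered burner

TASK

On the cart stove, first flip the hinged cover leaf right over, so that it lies flat on the gas-cartridge side with its bare metal face up and the burner is open. Then pick up the loaded wafer iron by its balance point on the bare bar and, keeping it level all the way, hold its round head centred over the burner, about 5 cm above the grate and touching nothing. Finish while still holding it there, level and still, and leave the jar, the squeeze bottle and the bowl alone.

Things in the scene. Friction and masses are not known exactly. Their poses are not given: they have to be found in the camera images.
- stove: Fixed gas stove, 160 (x) by 298 (y) mm, origin under its centre. Its -y half is the steel burner half (top 60 mm up, grate bars to 80 mm), its +y half the cream cartridge box (top 84 mm up). Its front with the knob (15 mm out, 34 mm up) faces -x, yaw within 0.2 rad. The hinge of its cover runs along stove x at stove y = 0, 90 mm above the table. It may stand left or right of the iron.
- grate_top (a point): Centre of the burner at the height of the top of the grate bars, 80 mm above the table, axes as the stove's. The wafer iron's head is held over this point.
- cover (a joint): Cover leaf angle, rad: 0 closed over the burner (green face up), 3.14 flipped right over onto the cartridge half (bare aluminium face up); starts at 0 to 0.5. Leaf 160 x 130 x 4 mm, 0.25 kg. As it opens, its free edge rises from the stove's -y side, passes over the top and comes down on the +y side. The stiff hinge (0.28 N m friction) keeps it at any angle where it is left.
- cover_peg (a point): Mid-length of the cover's black round grip peg, 12 mm diameter, sticking out 62 mm to the front (stove -x) from the leaf's free edge, parallel to the hinge and 128 mm from it. The point is 32 mm in front of the leaf and stove; it is 90 mm above the table with the leaf closed or fully over. Being round, the peg can turn in the fingers as it is led round. The point turns with the leaf.
- iron_balance (a point): Balance point of the wafer iron (closed mould on a long handle, 0.5 to 0.75 kg), mid-height in its bar, 26 mm above the table. Site x points along the bar to the head, roughly away from the robot (yaw within 0.4 rad), z up. Bar 12 mm wide, 20 tall, bare from 36 mm ahead of this point to 52 mm behind; then a wooden sleeve 22 wide, 26 tall to 152 mm behind; a foot 137 mm behind.
- iron_head (a point): Centre of the underside of the iron's round dark head (84 mm diameter, 16 mm thick), 78 mm ahead (+x) of the balance point and 26 mm below it; z up when the iron lies level.
- jar: Bystander: storage jar with a red lid, 84 mm diameter, 130 mm tall, origin at the centre of its underside. Leave alone.
- squeeze: Bystander: red squeeze bottle, 54 mm diameter, 150 mm tall, origin at the centre of its underside. Leave alone.
- bowl: Bystander: orange bowl, 100 mm diameter, 45 mm tall, origin at the centre of its underside. Leave alone.

How it is judged:
On the way:
1. the cover leaf is flipped right over, flat on the cartridge half, while the iron still lies where it was (value of joint cover above 2.95 rad and height (world z) of iron_head below 0.02 m), for 0.2 s.
At the end, for the whole second after the job is handed in: Cover beyond 2.95 rad; iron held in the fingers within 20 mm of its balance point along the bar, level within 0.1 rad, under 0.03 m/s, head centre within 25 mm of the burner centre horizontally, head underside 25 to 85 mm above the grate, not touching the stove (value of joint cover above 2.95 rad and horizontal distance between iron_head and grate_top below 0.025 m and z of iron_head in the frame of grate_top between 0.025 and 0.085 m and angle between iron_balance's own z axis and vertical below 0.1 rad and x of the grasp point in the frame of iron_balance between -0.02 and 0.02 m and contact force between the fingers and iron above 2 N and contact force between iron and stove below 0.2 N and linear speed of iron below 0.03 m/s); the arm keeps its last pose, push and grip.
It fails at once if the loaded iron is tipped well out of level (over 0.35 rad) (angle between iron_balance's own z axis and vertical above 0.35 rad).
It fails at once if the jar is disturbed (moved over 30 mm) (distance of jar from where it was at the start of the episode above 0.03 m).
It fails at once if the squeeze bottle is disturbed (moved over 30 mm) (distance of squeeze from where it was at the start of the episode above 0.03 m).
It fails at once if the bowl is disturbed (moved over 30 mm) (distance of bowl from where it was at the start of the episode above 0.03 m).
It also fails if it takes over 64 s, if anything falls off the work surface, if the arm or the gripper's body presses on something with over 40 N, if the wrist force passes 120 N, or if a joint passes its speed limit or range.

ROBOT

A 6-joint arm with a two-finger parallel gripper is mounted at the origin on the work surface. World frame = base frame: x ahead of the robot, y to its left, z up, the work surface at z = 0. Lengths are in m, angles in rad, forces in N, time in s.
With the tool pointing down it reaches from about 0.275 to 0.725 m from the base axis. Payload 15.9 kg.
Tool frame: the origin (TCP) lies between the finger pads; the fingertips stand 19 mm ahead of it and the grasp point (between the pads) is the TCP; z points along the fingers, y is the direction in which the jaws open and shut (so a half turn about z gives the same grasp; the last joint's range is limited). The gripper opens to 85 mm and grips with 20 to 120 N. Pads are 22 mm wide; open, the fingers measure 114 mm over their backs; the gripper's body (76 mm by 85 mm) begins 54 mm behind the grasp point. The pads swing forward as they close: fully open they stand 13 mm farther back than shut.
Start: joints at [1.161, 0.213, -0.034, 1.323, 0, 1.571], TCP at [0.199, 0.459, 0.25] pointing down, gripper open.
Joint ranges: [-2.98, 2.98], [-0.74, 1.72], [-1.14, 1.35], [-2.1, 2.04], [-1.57, 1.44], [-3.14, 3.14]. Speed limits (rad/s): [1.89, 1.89, 2.39, 2.57, 3.14, 3.14].

INTERFACE

Orientations are given as a unit quaternion [w, x, y, z].
In Python, from rig import read_state, snapshot, hand_in gives the robot as it stands.
- The arm moves only by the tool move_arm, never from a script. Its argument "deltas" is a list that holds one entry, the list of rows, each a list of 5 numbers: the finger opening in cm, from 0 to 8.54, then the shift along the world's x, y, z in cm, then the turn about the world's z in rad. In form: [[[hand, tx, ty, tz, spin], ...]]. A call has 1 to 8 rows; each row is the pose to reach, as a shift and turn from the pose commanded when the call began; what a row does not reach only later rows make up. A row lasts 1/8 s, in which the tool goes at most 62.5 mm and 10.7 degrees, less where a joint would pass 70% of its speed; a pose out of reach is approached as far as the arm can. A call with a gripper value outside its range is refused whole. The fingers move at their own pace and stop on an object; "force" is the grip in N (left out, the last holds). Time passes only in rows, so rows that repeat a pose let the fingers close. It gives the time, the measured TCP pose, the force and the opening at its end, in the units of the state.
- read_state(): the state, without advancing time (a new reading comes with each control period).
- snapshot(name): name is "scene" or "top" or "wrist"; returns a dict with "image" (384x512x3 uint8, red, green, blue), "range_z" (384x512 float32, m along the optical axis (not along the pixel's ray), 0 where there is no reading), "fx", "fy", "cx", "cy" (pixels), "rvec" (rotation vector, rad) and "tvec" (3), from world to camera coordinates, as OpenCV has them. Camera axes: x right, y down, z forward; pixel columns grow to the right and rows downward; lengths in m; the calibration is good to about 2 mm. A picture is of the moment at which its call begins.
- hand_in(): hands the job in, once; it reports no verdict.
The state is a dict: "time_s": time; "q": joint angles; "joint_velocities": joint speeds; "tau": joint torques, N m; "ee_pos": TCP position; "orientation": TCP orientation; "wrist_force": force on the tool from outside, world axes, zero at the start; "torque": the same for the moment, N m; "finger_gap": opening from 0.0 (shut) to 1.0 (fully open).
Only numpy, scipy, OpenCV 4.12 (cv2) and the standard library are available. Lean on these libraries where they do the work, as an engineer would, in place of code of your own. Each camera call takes 0.05 s, during which the arm holds its last target.

## Working session

There is one attempt and no reset: what is moved stays moved. The work goes in short steps, Python scripts to look and compute and a tool call to move; the robot and the scene stay as the last step left them, time stands still between calls to the robot, and variables do not carry over. Pictures are saved under pics/ and viewed, and the job is handed in when it is done.

Besides the shell and the picture viewer there is one more tool, called by a JSON object that holds its "op" and its "data". move_arm: Moves the arm, as the interface text tells. Its arguments: {"type":"object","properties":{"deltas":{"type":"array","items":{"type":"array","items":{"type":"array","items":{"type":"number"}}}},"force":{"type":"number"}},"required":["deltas"]}

```bash
ls; mkdir -p pics; cat > h.py <<'E'
import numpy as np, cv2
from rig import read_state, snapshot, hand_in
def cam(s):
    R=cv2.Rodrigues(np.array(s["rvec"],float))[0]; return R,np.array(s["tvec"],float).reshape(3)
def cloud(s):
    R,t=cam(s); z=s["range_z"].astype(float); v,u=np.indices(z.shape)
    P=np.stack([(u-s["cx"])/s["fx"]*z,(v-s["cy"])/s["fy"]*z,z],-1)
    W=(P-t)@R; W[z<=0]=np.nan; return W
def save(s,n): cv2.imwrite(n,s["image"][:,:,::-1])
E
python3 - <<'E'
from h import *
import pickle
D={}
for n in ["scene","top","wrist"]:
    s=snapshot(n); D[n]=s; save(s,f"pics/{n}0.png"); R,t=cam(s); print(n,s["fx"],-R.T@t,R[2])
pickle.dump(D,open("d0.pkl","wb"))
s=read_state();print(s)
E
```

```text
pics
scene 493.0359514338853 [ 1.66204947 -0.55005711  1.3326869 ] [-0.60882854  0.32499107 -0.72367715]
top 354.89126403285354 [ 0.50676134 -0.00361569  1.29626681] [ 0.07625341 -0.00742978 -0.99706079]
wrist 288.4056519298406 [0.12156562 0.49280447 0.37408375] [ 0.30012866 -0.13208967 -0.94470901]
{'time_s': 0.15, 'q': array([ 1.16099776e+00,  2.13231437e-01, -3.48974626e-02,  1.32349565e+00,
        1.69984046e-05,  1.57079587e+00]), 'joint_velocities': array([-0.00053791, -0.0005527 ,  0.0046701 , -0.00086458, -0.00191256,
       -0.00151713]), 'tau': array([-2.00285554e-03, -6.86409616e+01,  4.87247944e+01,  1.31985743e-02,
       -1.34601646e-04,  2.15034284e-06]), 'ee_pos': array([0.19911068, 0.45837929, 0.24994262]), 'orientation': array([-9.25802631e-05,  2.03468316e-01,  9.79081443e-01, -4.03720012e-04]), 'wrist_force': array([0.53334334, 0.04777238, 0.1316661 ]), 'torque': array([-0.00907755, -0.00711731,  0.00681025]), 'finger_gap': 0.9998935799688625}
```

View pics/scene0.png

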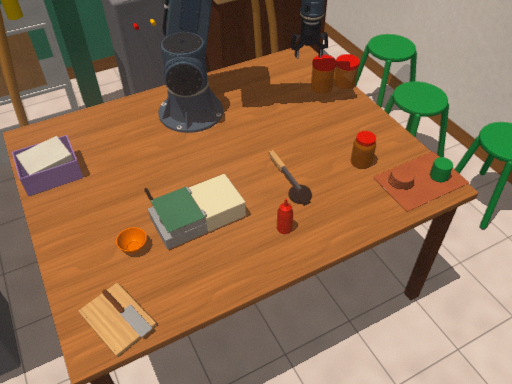

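View pics/top0.png

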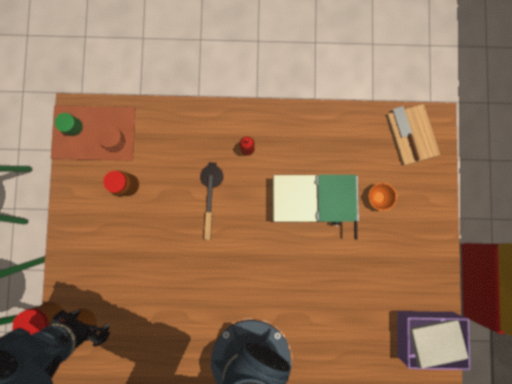

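View pics/wrist0.png

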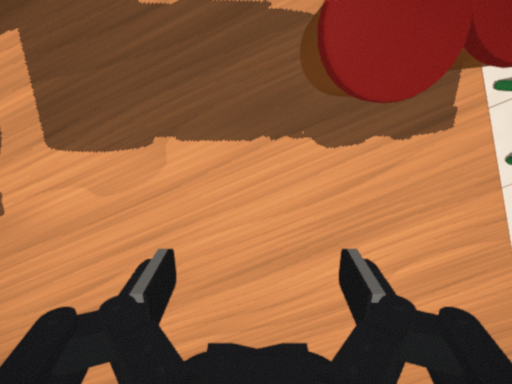

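The top view shows the iron with its head at about (211,175) and handle end at (208,238). The stove is to its right at x 273–358, y 175–222, with the peg at (356,230) and the knob at (340,230). The bottle is at (247,146), the bowl at (380,196) and the jar at (117,182). The wrist view shows only the table and the red lids beyond the fingers.

```bash
python3 - <<'E'
from h import *
import pickle
D=pickle.load(open("d0.pkl","rb"))
W=cloud(D["top"])
im=D["top"]["image"]
cv2.imwrite("pics/topz.png",cv2.resize(im[130:260,180:400,::-1],None,fx=3.6,fy=3.6,interpolation=cv2.INTER_CUBIC))
s=D["scene"]["image"];cv2.imwrite("pics/scz.png",cv2.resize(s[140:270,100:330,::-1],None,fx=3.4,fy=3.4,interpolation=cv2.INTER_CUBIC))
def pr(n,us,vs):
    for v in vs:
        print(n,v,[(u,*np.round(W[v,u],3)) for u in us])
pr('stove',[275,285,300,312,320,330,345,355],[178,185,200,215,219])
pr('peg',[354,355,356,357,358],[222,226,230,234,237])
pr('iron',[203,206,208,209,210,211,212,214],[165,175,185,190,195,200,205,210,215,220,225,230,235,239])
pr('bot',[247],[140,146]); pr('bowl',[370,380,390],[196]); pr('jar',[117],[182])
E
```

```text
stove 178 [(275, np.float64(0.638), np.float64(-0.069), np.float64(0.082)), (285, np.float64(0.639), np.float64(-0.104), np.float64(0.082)), (300, np.float64(0.64), np.float64(-0.155), np.float64(0.086)), (312, np.float64(0.641), np.float64(-0.196), np.float64(0.085)), (320, np.float64(0.64), np.float64(-0.222), np.float64(0.094)), (330, np.float64(0.641), np.float64(-0.256), np.float64(0.095)), (345, np.float64(0.642), np.float64(-0.308), np.float64(0.094)), (355, np.float64(0.643), np.float64(-0.343), np.float64(0.091))]
stove 185 [(275, np.float64(0.614), np.float64(-0.07), np.float64(0.079)), (285, np.float64(0.614), np.float64(-0.104), np.float64(0.089)), (300, np.float64(0.616), np.float64(-0.156), np.float64(0.083)), (312, np.float64(0.616), np.float64(-0.196), np.float64(0.088)), (320, np.float64(0.617), np.float64(-0.223), np.float64(0.093)), (330, np.float64(0.617), np.float64(-0.257), np.float64(0.092)), (345, np.float64(0.618), np.float64(-0.308), np.float64(0.094)), (355, np.float64(0.619), np.float64(-0.341), np.float64(0.098))]
stove 200 [(275, np.float64(0.562), np.fl
[... 10219 characters left out ...]
(0.157), np.float64(0.036)), (210, np.float64(0.42), np.float64(0.157), np.float64(0.002)), (211, np.float64(0.42), np.float64(0.154), np.float64(0.0)), (212, np.float64(0.42), np.float64(0.15), np.float64(0.001)), (214, np.float64(0.42), np.float64(0.143), np.float64(-0.001))]
bot 140 [(247, np.float64(0.754), np.float64(0.028), np.float64(0.148))]
bot 146 [(247, np.float64(0.74), np.float64(0.029), np.float64(0.118))]
bowl 196 [(370, np.float64(0.587), np.float64(-0.416), np.float64(0.022)), (380, np.float64(0.589), np.float64(-0.458), np.float64(0.006)), (390, np.float64(0.589), np.float64(-0.49), np.float64(0.018))]
jar 182 [(117, np.float64(0.608), np.float64(0.453), np.float64(0.129))]
```

View pics/topz.png

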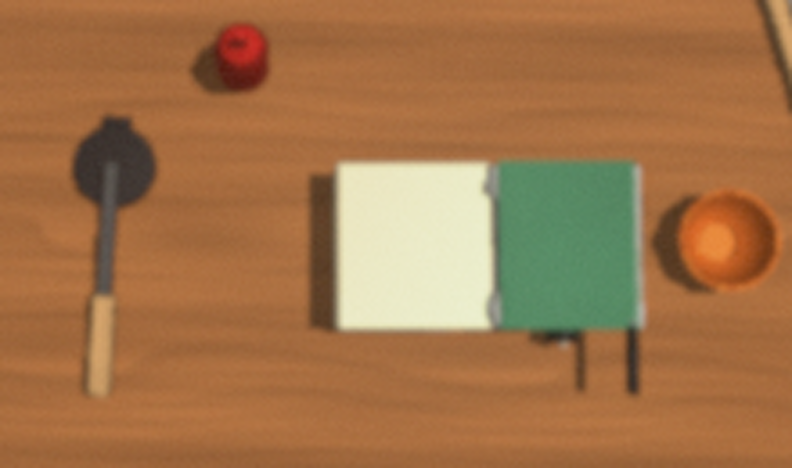

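View pics/scz.png

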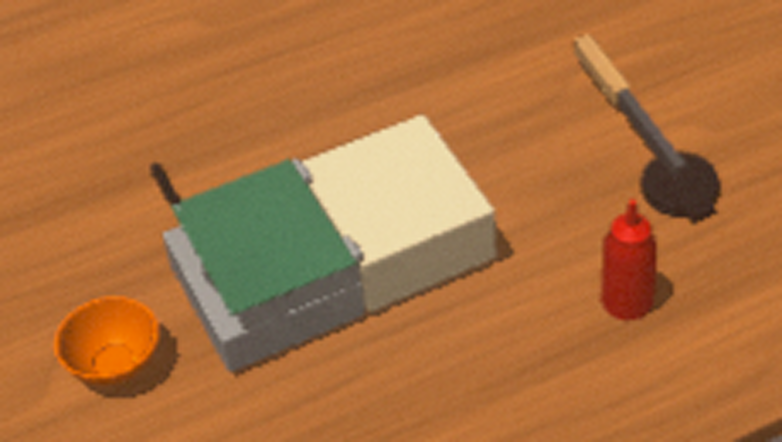

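The zoomed views show the leaf closed (green face up) and the peg sticking out to the front, clear of the knob. The iron's bar runs from the head down to the sleeve. Next I'll fit numbers to these.

```bash
cat > fit.py <<'E'
from h import *
def rect(P):
    r=cv2.minAreaRect(P[:,:2].astype(np.float32)*1000); return np.round(r[0],1),np.round(r[1],1),round(r[2],2)
def sel(W,x0,x1,y0,y1,z0,z1):
    with np.errstate(invalid='ignore'):
        return (W[...,0]>x0)&(W[...,0]<x1)&(W[...,1]>y0)&(W[...,1]<y1)&(W[...,2]>z0)&(W[...,2]<z1)
E
python3 - <<'E'
from fit import *
import pickle
D=pickle.load(open("d0.pkl","rb"))
for n in ["top","scene"]:
    W=cloud(D[n]);im=D[n]["image"].astype(int)
    print(n)
    m=sel(W,.49,.67,-.38,-.03,.07,.11); print(" stove top all",rect(W[m]))
    g=m&(im[...,1]>im[...,0]+25); print(" green",rect(W[g]),np.median(W[g],0))
    A=np.c_[W[g][:,:2],np.ones(g.sum())]; c=np.linalg.lstsq(A,W[g][:,2],rcond=None)[0]; print("  plane",c)
    c=m&(im[...,2]>130)&(im.min(-1)>130); print(" cream",rect(W[c]),np.median(W[c],0))
    p=sel(W,.43,.49,-.37,-.31,.06,.12); Q=W[p]; print(" peg",p.sum(),Q.min(0),Q.max(0),np.median(Q,0)); 
    i=sel(W,.40,.72,.10,.21,.024,.06); Q=W[i]; xs=Q[:,0]
    A=np.polyfit(Q[:,0],Q[:,1],1); print(" iron line y=",A, "x range",xs.min(),xs.max(),"z",np.median(Q[:,2]))
    wood=i&(im[...,0]-im[...,2]>40); Q=W[wood]; print(" wood x",np.percentile(Q[:,0],[0,1,99,100]),wood.sum())
    h=sel(W,.59,.72,.10,.22,.008,.024); print(" head",rect(W[h]),cv2.minEnclosingCircle(W[h][:,:2].astype(np.float32)*1000))
E
```

```text
top
 stove top all (array([ 571.1, -208. ]), array([167.3, 282.4]), 1.1)
 green (array([ 575.7, -282.1]), array([154.2, 128.5]), 0.9) [ 0.57422717 -0.28143607  0.09239776]
  plane [ 0.00115107 -0.00092195  0.09150131]
 cream (array([ 573. , -207.7]), array([158.4, 282.4]), 1.35) [ 0.57232451 -0.13966627  0.08427863]
 peg 63 [ 0.43612574 -0.3498522   0.08884894] [ 0.4899849  -0.33833061  0.1000306 ] [ 0.46326748 -0.34332498  0.0950997 ]
 iron line y= [-0.02642152  0.17440252] x range 0.42202177760682374 0.6495524179816203 z 0.03733659865024402
 wood x [0.42202178 0.42245742 0.57404997 0.6034542 ] 197
 head (array([649.4, 158.1]), array([82.3, 95.4]), 48.38) ((646.9275512695312, 153.9688262939453), 54.0189094543457)
scene
 stove top all (array([ 573.4, -205.6]), array([169.5, 285.1]), 0.65)
 green (array([ 576.8, -281.5]), array([160.4, 130.8]), 2.61) [ 0.58111471 -0.28245301  0.09286682]
  plane [ 0.00262367 -0.00330726  0.09040406]
 cream (array([ 573.5, -140.3]), array([163.2, 151.4]), 1.48) [ 0.57790792 -0.14032739  0.0847446 ]
 peg 37 [ 0.43684569 -0.34981403  0.08956615] [ 0.48791863 -0.3377969   0.10422377] [ 0.46398436 -0.34499875  0.09577345]
 iron line y= [-0.01716519  0.1680079 ] x range 0.4213972308521548 0.6916525075021618 z 0.035970883391651026
 wood x [0.42139723 0.42394697 0.61908234 0.63544309] 136
 head (array([648. , 164.9]), array([108.8, 109.9]), 1.86) ((642.2732543945312, 163.3172607421875), 72.38097381591797)
```

The leaf is closed. The hinge is at y ≈ -0.216, and the peg middle is at about (0.463, -0.345, 0.090). Stove yaw is about 0.02, and the iron's balance point is near (0.571, 0.159). Now I'll move toward the peg.

{"op": "move_arm", "data": {"deltas": [[[8.5,2.5,-4.5,0,0.1],[8.5,5,-9,0,0.2],[8.5,8,-14,0,0.3],[8.5,11,-19,0,0.43],[8.5,13.5,-24,0,0.43],[8.5,16,-29,0,0.43],[8.5,18.5,-33,0,0.43],[8.5,20,-36,0,0.43]]], "force": 40}}

```text
time_s: 1.15
ee_pos: [0.3999, 0.0968, 0.2502]
orientation: [0.0, -0.009, 1.0, -0.0]
wrist_force: [0.8, 1.2, 0.0]
finger_gap: 0.992
```

```bash
python3 -c "
from h import *
s=read_state();print(s['time_s'],s['q'],s['ee_pos'],s['orientation'])"
```

```text
1.15 [ 2.37486905e-01  3.11483297e-02 -2.43416138e-01  1.29624008e+00
 -5.92461740e-05  2.18662694e-01] [0.39987115 0.09677263 0.25022393] [ 2.69326099e-06 -9.41196649e-03  9.99955706e-01 -2.97854734e-05]
```

{"op": "move_arm", "data": {"deltas": [[[8.5,1,-6,0,0],[8.5,2,-12,0,0],[8.5,3,-18,0,0],[8.5,4,-24,0,0],[8.5,5,-30,-1,0],[8.5,6,-36,-2,0],[8.5,6.4,-41,-3,0],[8.5,6.4,-44.4,-4,0]]]}}

```text
time_s: 2.15
ee_pos: [0.4629, -0.3476, 0.2093]
orientation: [-0.0, -0.009, 1.0, 0.0]
wrist_force: [0.6, -0.0, -0.0]
finger_gap: 0.995
```

```bash
python3 - <<'E'
from fit import *
s=snapshot("wrist"); save(s,"pics/w1.png"); st=read_state(); print(st['ee_pos'],st['q'])
W=cloud(s); m=sel(W,.42,.485,-.38,-.31,.075,.12); Q=W[m]; print(m.sum(),Q.min(0),Q.max(0),np.median(Q,0)); print(np.polyfit(Q[:,0],Q[:,1],1))
s=snapshot("top"); W=cloud(s); save(s,"pics/t1.png")
E
```

```text
[ 0.46219028 -0.35009379  0.20769412] [-6.47674305e-01  3.90626360e-01  1.00512664e-01  1.28253790e+00
 -1.15033908e-03 -6.65266991e-01]
716 [ 0.43525167 -0.34927804  0.08966705] [ 0.48486105 -0.33765283  0.09930943] [ 0.45881687 -0.34358771  0.09609995]
[ 0.01190521 -0.34905208]
```

View pics/w1.png

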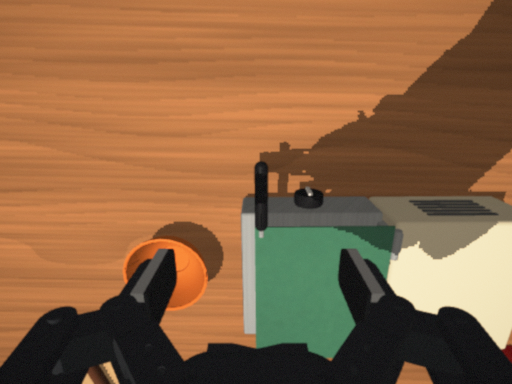

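The wrist view shows the peg at (262,195), lying between the finger lines and clear of the bowl and the knob. Next is to descend and grip.

{"op": "move_arm", "data": {"deltas": [[[8.5,-0.1,0.1,-4,0],[8.5,-0.1,0.1,-8,0],[8.5,-0.1,0.1,-11,0],[8.5,-0.1,0.1,-12,0],[8.5,-0.1,0.1,-12,0]]]}}

```text
time_s: 2.88
ee_pos: [0.4622, -0.3441, 0.0906]
orientation: [-0.0, -0.01, 1.0, 0.0]
wrist_force: [0.3, 0.4, 1.4]
finger_gap: 1.0
```

{"op": "move_arm", "data": {"deltas": [[[0,0,0,0,0],[0,0,0,0,0],[0,0,0,0,0],[0,0,0,0,0],[0,0,0,0,0],[0,0,0,0,0]]], "force": 25}}

```text
time_s: 3.62
ee_pos: [0.4623, -0.3443, 0.0903]
orientation: [0.0, -0.01, 1.0, 0.0]
wrist_force: [2.1, 1.7, 0.9]
finger_gap: 0.13
```

```bash
python3 - <<'E'
from fit import *
s=snapshot("wrist"); save(s,"pics/w2.png"); st=read_state(); print(st['ee_pos'],st['finger_gap'],st['wrist_force'])
E
```

```text
[ 0.46224216 -0.34431198  0.09030458] 0.1288932999657601 [1.31020144 1.49959922 1.52165278]
```

View pics/w2.png

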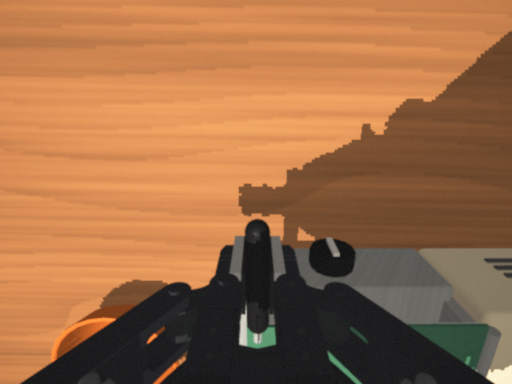

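The image shows the peg held between the pads at (257,270). Now I'll lead it round the arc.

{"op": "move_arm", "data": {"deltas": [[[0,0,0.19,2.22,0],[0,0,0.77,4.38,0],[0,0,1.71,6.4,0],[0,-0.1,3.0,8.23,0],[0,-0.1,4.57,9.81,0],[0,-0.1,6.4,11.09,0],[0,-0.1,8.42,12.03,0],[0,-0.2,10.58,12.61,0]]]}}

```text
time_s: 4.68
ee_pos: [0.4604, -0.2398, 0.2182]
orientation: [0.001, -0.009, 1.0, -0.002]
wrist_force: [1.0, -5.5, 8.9]
finger_gap: 0.129
```

{"op": "move_arm", "data": {"deltas": [[[0,0,2.22,0.19,0],[0,-0.1,4.45,0,0],[0,-0.1,6.6,-0.58,0],[0,-0.2,8.62,-1.52,0],[0,-0.2,10.45,-2.8,0],[0,-0.2,12.03,-4.38,0],[0,-0.3,13.31,-6.21,0],[0,-0.3,14.25,-8.23,0]]]}}

```text
time_s: 5.68
ee_pos: [0.4572, -0.096, 0.1338]
orientation: [0.0, -0.01, 1.0, -0.0]
wrist_force: [0.4, -6.1, 0.3]
finger_gap: 0.13
```

{"op": "move_arm", "data": {"deltas": [[[0,0,0.58,-2.16,0],[0,0,0.77,-4.38,0],[0,0,0.77,-4.6,0],[0,0,0.77,-4.6,0]]]}}

```text
time_s: 6.18
ee_pos: [0.4568, -0.0883, 0.0881]
orientation: [-0.0, -0.01, 1.0, 0.0]
wrist_force: [-4.1, 1.6, 2.9]
finger_gap: 0.127
```

```bash
python3 - <<'E'
from fit import *
s=snapshot("scene"); cv2.imwrite("pics/s3.png",cv2.resize(s["image"][100:290,80:340,::-1],None,fx=3,fy=3)); st=read_state(); print(st['ee_pos'],st['finger_gap'],st['wrist_force'])
E
```

```text
[ 0.45678161 -0.08833423  0.08807011] 0.126165005375731 [-3.35697248  1.81846036  3.51070886]
```

View pics/s3.png

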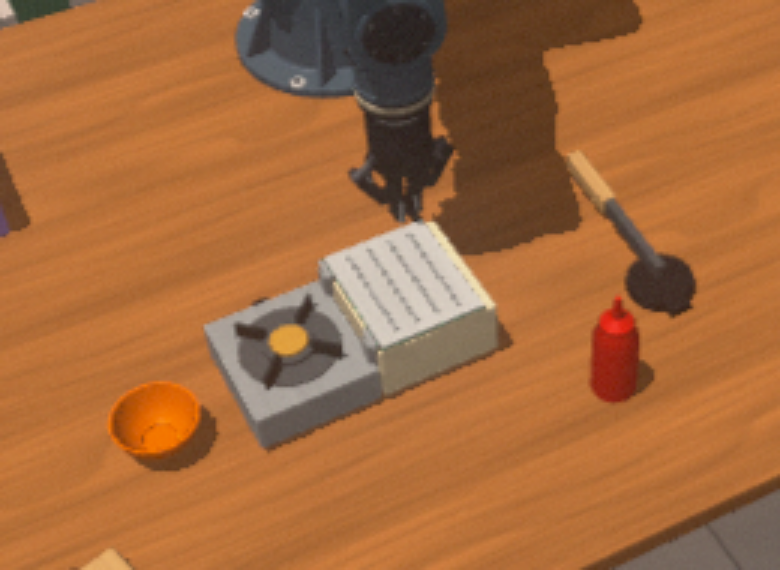

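The leaf lies flat with its bare face up and the burner is open, with its brass cap at (289,340). I'll release, rise and go to the iron.

{"op": "move_arm", "data": {"deltas": [[[8.5,0,0,0,0],[8.5,0,0,0,0],[8.5,0,0,0,0],[8.5,0,0,0,0],[8.5,0,0,4,0],[8.5,0,0,9,0],[8.5,0,0,14,0],[8.5,0,0,16,0]]]}}

```text
time_s: 7.22
ee_pos: [0.4581, -0.0886, 0.2509]
orientation: [0.002, -0.01, 1.0, -0.0]
wrist_force: [0.1, -0.8, -0.4]
finger_gap: 0.994
```

```bash
python3 - <<'E'
from fit import *
st=read_state(); print(st['ee_pos'],st['finger_gap'],st['q'])
for n in ["top","scene"]:
    s=snapshot(n); W=cloud(s); im=s["image"].astype(int)
    m=sel(W,.51,.63,-.21,-.09,.07,.2); A=np.c_[W[m][:,:2]-[.57,-.15],np.ones(m.sum())]; print(n,np.linalg.lstsq(A,W[m][:,2],rcond=None)[0])
    b=sel(W,.5,.65,-.37,-.21,.04,.1)
    g=b&(im[...,0]>im[...,2]+60); print(' cap',g.sum(),np.mean(W[g],0), rect(W[g]))
    d=b&(im.max(-1)<120); print(' dark',d.sum(),rect(W[d]),cv2.minEnclosingCircle(W[d][:,:2].astype(np.float32)*1000))
    if n=="top": cv2.imwrite("pics/t4.png",cv2.resize(s["image"][130:260,180:400,::-1],None,fx=3.6,fy=3.6,interpolation=cv2.INTER_CUBIC))
E
```

```text
[ 0.45806679 -0.08860068  0.25092846] 0.9943503360748713 [-1.91028159e-01  1.40727189e-01 -1.20546760e-01  1.30591375e+00
 -5.58255797e-05 -2.11197339e-01]
top [-0.00306758  0.00595367  0.09266084]
 cap 145 [ 0.57505166 -0.28831686  0.0721895 ] (array([ 574.7, -288.7]), array([41.7, 46.1]), 2.16)
 dark 575 (array([ 575.3, -286.2]), array([104.9, 102.7]), 1.28) ((574.244140625, -285.8241882324219), 60.31796646118164)
scene [-0.00219531  0.00685035  0.09301915]
 cap 130 [ 0.57341664 -0.28355797  0.07384119] (array([ 550.8, -286.9]), array([162.5,  98.3]), 84.19)
 dark 679 (array([ 582.2, -287.1]), array([137.3, 151.7]), 1.07) ((583.6047973632812, -285.6534729003906), 98.3469009399414)
```

View pics/t4.png

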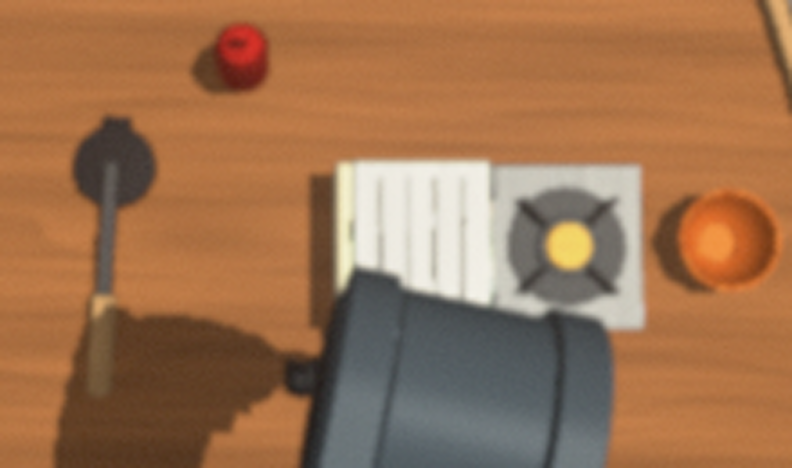

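The top view shows the burner cap at zoom (570,246) and the iron still in place, and the cover plane is flat within 0.007 rad. Next I'll hover over the iron.

{"op": "move_arm", "data": {"deltas": [[[8.5,2,6,0,0],[8.5,4,12,0,0],[8.5,7,18,0,0],[8.5,9,23,0,0],[8.5,9,24.8,0,0],[8.5,9,24.8,0,0],[8.5,9,24.8,0,0]]]}}

```text
time_s: 8.2
ee_pos: [0.5469, 0.1585, 0.2479]
orientation: [-0.0, -0.01, 1.0, -0.0]
wrist_force: [-0.6, -0.3, -0.0]
finger_gap: 0.994
```

```bash
python3 - <<'E'
from fit import *
st=read_state(); print(st['ee_pos'],st['finger_gap'],st['q'])
s=snapshot("wrist"); save(s,"pics/w5.png"); W=cloud(s); im=s["image"].astype(int)
i=sel(W,.40,.72,.12,.20,.027,.06); Q=W[i]
print(i.sum(),Q.min(0),Q.max(0),np.median(Q[:,2]))
for a in np.arange(.42,.70,.01):
    q=Q[(Q[:,0]>a)&(Q[:,0]<a+.01)]
    if len(q): 
        c=im[i][(Q[:,0]>a)&(Q[:,0]<a+.01)]
        print(round(a,2),len(q),np.round([q[:,1].min(),q[:,1].max(),(q[:,1].min()+q[:,1].max())/2,np.median(q[:,2])],4),np.median(c,0))
h=sel(W,.59,.75,.10,.22,.008,.024); P=W[h]; print("head",h.sum(),P.min(0),P.max(0))
E
```

```text
[0.54685896 0.15849298 0.24785061] 0.9940086383935112 [ 2.82235106e-01  3.60175162e-01  1.57502321e-01  1.36868062e+00
 -2.68394331e-04  2.62845705e-01]
2797 [0.42008135 0.15224651 0.03369479] [0.65009307 0.17611023 0.04218864] 0.03847180318724251
0.42 182 [0.1544 0.1757 0.1651 0.0389] [231.  184.  123.5]
0.43 219 [0.1545 0.1761 0.1653 0.0393] [237. 192. 129.]
0.44 203 [0.1546 0.1755 0.1651 0.0396] [239. 195. 131.]
0.45 193 [0.1537 0.1757 0.1647 0.0394] [241. 198. 133.]
0.46 191 [0.1538 0.1752 0.1645 0.0395] [241. 200. 134.]
0.47 187 [0.153  0.1752 0.1641 0.0393] [242. 201. 134.]
0.48 185 [0.153  0.1747 0.1638 0.0393] [241. 200. 135.]
0.49 172 [0.1532 0.1739 0.1635 0.0393] [242.5 201.  135. ]
0.5 169 [0.1522 0.1742 0.1632 0.0394] [243. 202. 136.]
0.51 140 [0.1523 0.1732 0.1628 0.0392] [233.5 186.5 125. ]
0.52 89 [0.1571 0.1688 0.1629 0.0367] [111. 109. 104.]
0.53 79 [0.1573 0.1681 0.1627 0.0368] [110. 105. 102.]
0.54 82 [0.1563 0.1682 0.1622 0.0368] [109.  105.   97.5]
0.55 78 [0.1564 0.1675 0.1619 0.0368] [110. 107. 102.]
0.56 78 [0.1555 0.1676 0.1615 0.0368] [111. 108. 103.]
0.57 78 [0.1555 0.1668 0.1611 0.0368] [110. 107. 102.]
0.58 72 [0.1557 0.1669 0.1613 0.0369] [109. 107. 103.]
0.59 70 [0.1547 0.166  0.1603 0.0369] [108.  106.5 103. ]
0.6 72 [0.1547 0.1663 0.1605 0.0367] [108. 105. 101.]
0.61 64 [0.1549 0.1663 0.1606 0.0368] [107. 105. 101.]
0.62 68 [0.1538 0.1654 0.1596 0.0369] [107. 105. 100.]
0.63 65 [0.1538 0.1656 0.1597 0.0368] [107. 104. 100.]
0.64 60 [0.154  0.1646 0.1593 0.0368] [105. 103.  99.]
0.65 1 [0.1567 0.1567 0.1567 0.0352] [85. 82. 79.]
head 2403 [0.60887274 0.11773159 0.00804084] [0.70164682 0.20070537 0.01943375]
```

View pics/w5.png

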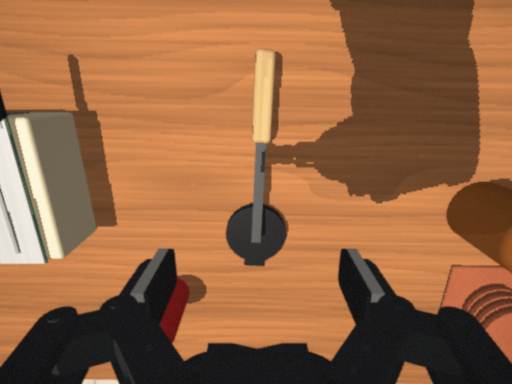

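The wrist view shows the iron's bar from (262,143) to (257,240), with the head at (256,232). From this view the balance point is at (0.572, 0.161), the bar top is at 0.037 and the yaw is -0.03. I'll descend on that.

{"op": "move_arm", "data": {"deltas": [[[8.5,2.5,0.2,0,-0.05],[8.5,2.5,0.2,-5,-0.05],[8.5,2.5,0.2,-10,-0.05],[8.5,2.5,0.2,-15,-0.05],[8.5,2.5,0.2,-19,-0.05],[8.5,2.5,0.2,-21,-0.05],[8.5,2.5,0.2,-22,-0.05],[8.5,2.5,0.2,-22,-0.05]]]}}

```text
time_s: 9.25
ee_pos: [0.5722, 0.1609, 0.0282]
orientation: [-0.0, 0.015, 1.0, -0.0]
wrist_force: [0.4, -0.1, 0.2]
finger_gap: 0.999
```

{"op": "move_arm", "data": {"deltas": [[[0,0,0,0,0],[0,0,0,0,0],[0,0,0,0,0],[0,0,0,0,0],[0,0,0,0,0],[0,0,0,0,0],[0,0,0,0,0]]], "force": 100}}

```text
time_s: 10.12
ee_pos: [0.5723, 0.1615, 0.0286]
orientation: [0.0, 0.015, 1.0, -0.0]
wrist_force: [-2.5, -1.3, 6.7]
finger_gap: 0.117
```

```bash
python3 - <<'E'
from fit import *
s=snapshot("wrist"); save(s,"pics/w6.png"); st=read_state(); print(st['ee_pos'],st['finger_gap'],st['wrist_force'],st['torque'],st['q'])
E
```

```text
[0.57231723 0.16152901 0.02858205] 0.12295688565765442 [-2.35528131 -1.50954699  7.34902003] [-0.26460794  0.47616382 -0.21627431] [ 2.75180633e-01  5.35047055e-01 -1.48157469e-01  8.87218080e-01
 -1.98315488e-04  3.05187958e-01]
```

View pics/w6.png

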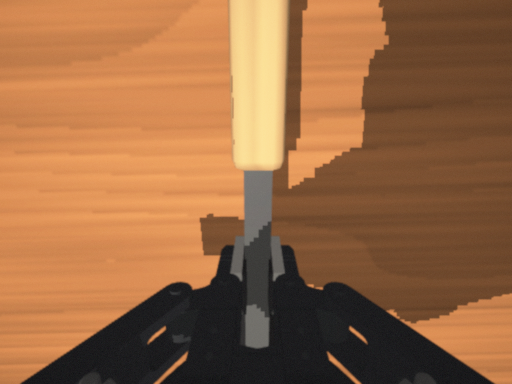

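The bar is gripped between the pads at (257,270), with the sleeve's front at (258,168). I'll lift a little and check that it's level.

{"op": "move_arm", "data": {"deltas": [[[0,0,0,0.5,0],[0,0,0,1,0],[0,0,0,2,0],[0,0,0,3,0],[0,0,0,3,0],[0,0,0,3,0]]]}}

```text
time_s: 10.92
ee_pos: [0.5721, 0.1616, 0.058]
orientation: [-0.0, 0.015, 1.0, 0.0]
wrist_force: [0.4, -0.5, -6.7]
finger_gap: 0.126
```

```bash
cat > lev.py <<'E'
from fit import *
st=read_state(); p=st['ee_pos']; print(st['time_s'],p,st['orientation'],st['finger_gap'],st['wrist_force'],st['torque'])
s=snapshot("wrist"); W=cloud(s); z=p[2]
m=sel(W,p[0]-.145,p[0]-.058,p[1]-.05,p[1]+.05,z-.01,z+.04)
Q=W[m]; print("sleeve",m.sum(),"slope z/x",np.polyfit(Q[:,0],Q[:,2],1),"y/x",np.polyfit(Q[:,0],Q[:,1],1),Q[:,0].min(),Q[:,0].max(),"tail-z vs tcp",np.median(Q[:,2])-z)
c=s["image"].astype(int)[m]; w=(c[:,0]-c[:,2])>60; print("wood x",Q[w][:,0].min(),Q[w][:,0].max())
E
python3 lev.py
```

```text
10.925 [0.57214037 0.16157109 0.05801601] [-3.83093797e-05  1.49017774e-02  9.99888962e-01  4.49356328e-06] 0.1259429534830668 [ 0.43547421 -0.50743377 -6.69396057] [-0.00449999 -0.02008746  0.00222928]
sleeve 9251 slope z/x [0.00059281 0.06818542] y/x [-0.02779013  0.17842753] 0.45711502688096034 0.514128051012422 tail-z vs tcp 0.010697856513795942
wood x 0.45711502688096034 0.514128051012422
```

It's level (slope 0.001) and the wrist carries 6.7 N. Next I'll raise it, draw it back and carry it across.

{"op": "move_arm", "data": {"deltas": [[[0,0,0,1,0],[0,0,0,3,0],[0,-0.5,0,6,0],[0,-2,0,9,0],[0,-4,0,11.5,0],[0,-6,-0.5,13,0],[0,-7,-2,13.5,0],[0,-7.5,-4.5,13.5,0]]]}}

```text
time_s: 11.98
ee_pos: [0.4969, 0.116, 0.1936]
orientation: [0.0, 0.014, 1.0, 0.0]
wrist_force: [0.1, -0.2, -6.9]
finger_gap: 0.12
```

{"op": "move_arm", "data": {"deltas": [[[0,0,-4,0,0],[0,0,-9,0,0],[0,0,-14,0,0],[0,0,-19,0,0],[0,0,-24,0,0],[0,0,-29,0,0],[0,0,-33.5,0,0],[0,0,-36.5,0,0]]]}}

```text
time_s: 12.98
ee_pos: [0.4964, -0.2511, 0.1928]
orientation: [-0.0, 0.016, 1.0, -0.0]
wrist_force: [0.3, -0.1, -7.3]
finger_gap: 0.119
```

{"op": "move_arm", "data": {"deltas": [[[0,0,-2,0,0],[0,0,-3.2,-0.5,0],[0,0,-3.7,-1.5,0],[0,0,-3.7,-2.5,0],[0,0,-3.7,-3.2,0],[0,0,-3.7,-3.5,0],[0,0,-3.7,-3.5,0],[0,0,-3.7,-3.5,0]]]}}

```text
time_s: 13.98
ee_pos: [0.4974, -0.2854, 0.1584]
orientation: [0.0, 0.015, 1.0, -0.0]
wrist_force: [-0.4, 0.0, -7.3]
finger_gap: 0.12
```

```bash
python3 lev.py; python3 - <<'E'
from fit import *
for n in ["top","scene"]:
    s=snapshot(n); W=cloud(s); im=s["image"].astype(int)
    h=sel(W,.45,.70,-.38,-.2,.12,.156); Q=W[h]; print(n,h.sum(),Q.min(0),Q.max(0))
    q=sel(W,.535,.70,-.38,-.2,.135,.156); 
    if q.sum(): print(rect(W[q]),np.median(W[q],0))
    cv2.imwrite(f"pics/{n}7.png",cv2.resize(im[100:300,80:400,::-1].astype(np.uint8),None,fx=2.4,fy=2.4,interpolation=cv2.INTER_CUBIC))
E
```

```text
13.975 [ 0.49739675 -0.28537038  0.15843887] [ 2.27603341e-04  1.47970715e-02  9.99890485e-01 -1.13098761e-04] 0.1200105395345946 [-0.39267022  0.03387102 -7.27569108] [-0.00984679 -0.02362431  0.00428899]
sleeve 9237 slope z/x [0.00132528 0.16832233] y/x [-0.027476  -0.2707351] 0.3821412581069327 0.43938851273192675 tail-z vs tcp 0.010654099588848165
wood x 0.3821412581069327 0.43938851273192675
top 509 [ 0.45142973 -0.32875568  0.13082794] [ 0.62683742 -0.24606624  0.15436611]
(array([ 577.1, -289.4]), array([82.6, 87.5]), 51.59) [ 0.58066387 -0.28281363  0.14582494]
scene 465 [ 0.48843914 -0.32935047  0.1260873 ] [ 0.63011438 -0.24774275  0.15564899]
(array([ 580.6, -288.5]), array([94.1, 80.6]), 7.44) [ 0.58399768 -0.29090433  0.14609985]
```

View pics/top7.png

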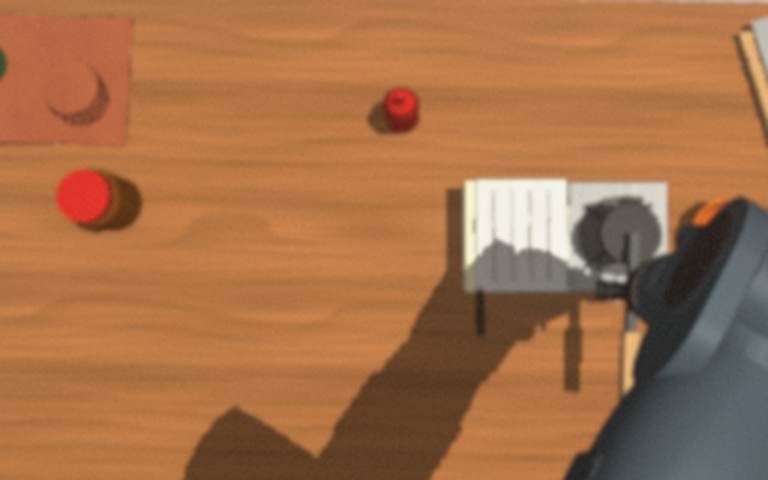

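View pics/scene7.png

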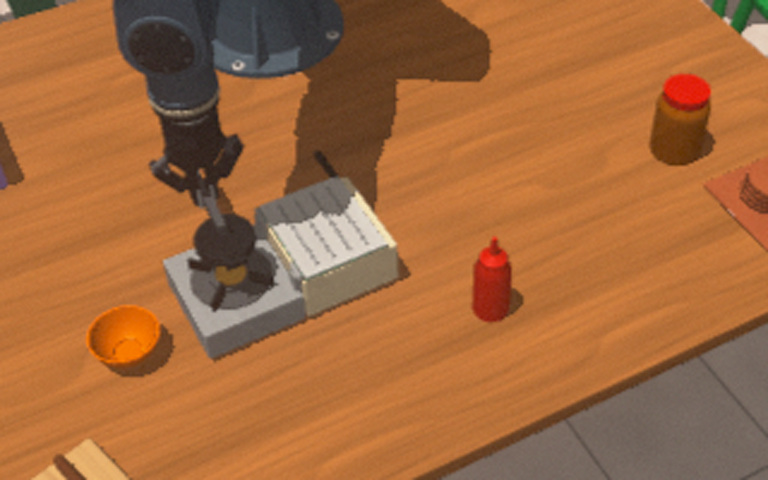

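The top and scene pictures show the head over the burner at zoom (630,232), and the leaf flat with its peg at (480,312). Nothing else has moved. The head centre measures about (0.576, -0.2875) and its top is at 0.146, so its underside is about 50 mm above the grate. I'll hold for a moment, check it's still, and hand in.

{"op": "move_arm", "data": {"deltas": [[[0,0,0,0,0],[0,0,0,0,0],[0,0,0,0,0],[0,0,0,0,0]]]}}

```text
time_s: 14.62
ee_pos: [0.4972, -0.2854, 0.1581]
orientation: [0.0, 0.015, 1.0, 0.0]
wrist_force: [-0.1, -0.4, -6.7]
finger_gap: 0.118
```

```bash
python3 lev.py; python3 - <<'E'
from fit import *
s=snapshot("scene"); W=cloud(s)
m=sel(W,.53,.63,-.2,-.09,.07,.2); A=np.c_[W[m][:,:2]-[.57,-.15],np.ones(m.sum())]; print("leaf",np.linalg.lstsq(A,W[m][:,2],rcond=None)[0])
print(abs(read_state()['joint_velocities']).max())
print(hand_in())
E
```

```text
14.625 [ 0.49720956 -0.28542266  0.15810871] [7.16434984e-06 1.49061661e-02 9.99888897e-01 2.78496989e-06] 0.11822278284779289 [-0.05574061 -0.40191193 -6.72123155] [ 0.01357677  0.01102301 -0.01360726]
sleeve 9251 slope z/x [-1.20529592e-04  1.68600669e-01] y/x [-0.02757506 -0.27069938] 0.3822392873879959 0.4392036791045516 tail-z vs tcp 0.010691876896836289
wood x 0.3822392873879959 0.4392036791045516
leaf [-0.00172919  0.00356478  0.0930789 ]
0.0018808957489060598
the job is handed in; nothing more can be done
None
```

I gripped the cover by its peg and led it right over onto the cartridge side. Then I took the iron at its balance point with a 100 N grip, carried it level over the burner, and handed in at about 14.7 s of the 64 s allowed. The hand-in gave no verdict.

Last checks, all by my own measurement:
- **Cover:** it lies flat on the cartridge half, with its face within 0.004 rad of level.
- **Iron:** it is level along the bar (slope about 0.000), with the arm's joint speeds under 0.002 rad/s. The grip was placed within about 2 mm of the measured balance point.
- **Head position:** its centre is about 1–2 mm from the burner centre, with the underside about 50 mm above the grate.
- **Contact:** the wrist carries only about 6.7 N, the iron's own weight, so it is touching nothing.
- **Jar, squeeze bottle and bowl:** they looked unmoved in the pictures, but I did not re-measure them.

The scene camera's estimate of the head centre differed by a few millimetres, because its view includes the head's tab. No check failed.

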